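Show which punch goes in which hole of the disc cutter

TASK

Show the apprentice which punch of the disc cutter belongs to which hole: first point at the medium punch (of the three steel punches standing on the bench), then at the medium hole of the cutter, each time bringing the fingertips from straight above to one to three centimetres over its middle and holding still there for two seconds. Touch nothing, and do not dip down over any other punch or hole. Finally raise the hand so that the fingertips are at least 25 cm above the bench, and stop there.

Things in the scene. Friction and masses are not known exactly. Their poses are not given: they have to be found in the camera images.
- punch_small: Loose solid steel punch, plain upright cylinder standing on the bench, the slimmest of three: 16 mm diameter, 50 mm tall. Origin: centre of its underside, z up. May stand in any of the three punches' places. Not to be touched.
- punch_medium: Loose solid steel punch, plain upright cylinder standing on the bench, the middle one in thickness of three: 28 mm diameter, 50 mm tall. Origin: centre of its underside, z up. May stand in any of the three punches' places. Not to be touched.
- punch_large: Loose solid steel punch, plain upright cylinder standing on the bench, the thickest of three: 42 mm diameter, 50 mm tall. Origin: centre of its underside, z up. May stand in any of the three punches' places. Not to be touched.
- punch_small_top (a point): Centre of the top face of the small punch, 50 mm above the bench, z up.
- punch_medium_top (a point): Centre of the top face of the medium punch, 50 mm above the bench, z up: the first thing to point at.
- punch_large_top (a point): Centre of the top face of the large punch, 50 mm above the bench, z up.
- cutter: Disc cutter: fixed steel block 190 x 66 x 30 mm lying flat on the bench, with three round through holes in a row along its long axis x, 58 mm apart: 16 mm hole at x = -58 mm, 42 mm hole at the middle, 28 mm hole at x = +58 mm. So the medium hole is at one end, not in the middle. Origin: centre of its underside, z up; it may lie at any yaw.
- hole_small (a point): Centre of the mouth of the small round through hole (16 mm diameter) in the top face of the disc cutter, 30 mm above the bench. z up.
- hole_medium (a point): Centre of the mouth of the medium round through hole (28 mm diameter) in the top face of the disc cutter, 30 mm above the bench. z up. The second thing to point at.
- hole_large (a point): Centre of the mouth of the large round through hole (42 mm diameter) in the top face of the disc cutter, 30 mm above the bench. z up.
- pliers: Bystander: loose small pliers with black grips lying flat, 150 x 60 x 12 mm, at the far side of the bench. Origin near the middle, on the bench. x points along the jaws.
- saw: Bystander: loose piercing saw frame lying flat, 265 x 90 mm, up to 24 mm high, wooden handle towards its -x, the bow towards its +y. Origin on the bench, on the blade line.
- dish: Bystander: loose round metal dish with a few rings in it, 90 mm wide, 26 mm high. Origin: centre of its underside.
Not all that is in view belongs to the job. What is shaped like the cutter but black or turquoise is not meant.

How it is judged (in metres and radians):
On the way, in this order (a step that is already met when the one before it is completed fails the run):
1. the fingertips dwell just above the medium punch (horizontal distance between the grasp point and punch_medium_top below 0.014 m and z of the grasp point in the frame of punch_medium_top between 0.012 and 0.06 m), for 1.9 s.
2. then they dwell just above the medium hole of the cutter (horizontal distance between the grasp point and hole_medium below 0.014 m and z of the grasp point in the frame of hole_medium between 0.012 and 0.06 m), for 1.9 s.
At the end, for the whole second after the job is handed in: Both were pointed at in order (grasp point within 14 mm of the middle in plan and less than 60 mm above it, for 1.9 s each); now the grasp point is more than 250 mm above the bench, the punches stand upright within 4 mm of where they were, and pliers, saw and dish lie within 6 mm of where they were (height (world z) of the grasp point above 0.25 m and distance of each of punch_small, punch_medium, punch_large from where it was at the start of the episode below 0.004 m and angle between each of punch_small, punch_medium, punch_large's own z axis and vertical below 0.05 rad and distance of each of pliers, saw, dish from where it was at the start of the episode below 0.006 m); the robot touches nothing.
It fails at once if the robot touches something (contact force between any of the fingers, the arm and anything else above 0.3 N).
It fails at once if a punch is pushed, lifted, carried or tipped (distance of any of punch_small, punch_medium, punch_large from where it was at the start of the episode above 0.004 m or angle between any of punch_small, punch_medium, punch_large's own z axis and vertical above 0.1 rad).
It fails at once if the pliers, saw or dish are disturbed (distance of any of pliers, saw, dish from where it was at the start of the episode above 0.006 m).
It fails at once if the hand dips down over another punch or hole (within 14 mm in plan, grasp point less than 60 mm above it) ((horizontal distance between the grasp point and punch_small_top below 0.014 m and z of the grasp point in the frame of punch_small_top below 0.06 m) or (horizontal distance between the grasp point and punch_large_top below 0.014 m and z of the grasp point in the frame of punch_large_top below 0.06 m) or (horizontal distance between the grasp point and hole_small below 0.014 m and z of the grasp point in the frame of hole_small below 0.06 m) or (horizontal distance between the grasp point and hole_large below 0.014 m and z of the grasp point in the frame of hole_large below 0.06 m)).
It also fails if it takes over 48 s, if anything falls off the work surface, if the arm or the gripper's body presses on something with over 40 N, if the wrist force passes 120 N, or if a joint passes its speed limit or range.

ROBOT

A 7-joint arm with a two-finger parallel gripper is mounted at the origin on the work surface. World frame = base frame: x ahead of the robot, y to its left, z up, the work surface at z = 0. Lengths are in mm, angles in rad, forces in N, time in s.
With the tool pointing down it reaches from about 350 to 900 mm from the base axis. Payload 8.1 kg.
Tool frame: the origin (TCP) lies between the finger pads; the fingertips stand 19 mm ahead of it and the grasp point (between the pads) is the TCP; z points along the fingers, y is the direction in which the jaws open and shut (so a half turn about z gives the same grasp; the last joint's range is limited). The gripper opens to 85 mm and grips with 20 to 120 N. Pads are 22 mm wide; open, the fingers measure 114 mm over their backs; the gripper's body (76 mm by 85 mm) begins 54 mm behind the grasp point. The pads swing forward as they close: fully open they stand 13 mm farther back than shut.
Start: joints at [1.138, 0.434, 0.025, 1.573, -0.012, 1.134, -0.075], TCP at [202.385, -591.338, 250.323] pointing down, gripper open.
Joint ranges: [-2.62, 2.62], [-0.44, 2.09], [-1.27, 1.32], [0.08, 2.57], [-1.32, 4.46], [0.12, 2], [-2.74, 2.74]. Speed limits (rad/s): [2.22, 2.22, 3.01, 3.01, 3.14, 3.14, 3.14].

INTERFACE

Orientations are given as a rotation vector (axis times angle).
In Python, from bench import arm gives the robot as it stands.
- The arm moves only by the shell command python3 -m creep 'ROWS' [OPENING] [FORCE]. ROWS is text: rows parted by semicolons, each of 6 numbers parted by spaces: the shift along the tool's x, y, z in mm, then the turn, a rotation vector about the tool's x, y, z in rad. In form: x y z ax ay az; .... A call has 1 to 10 rows; each row shifts and turns the commanded pose from where the row before left it, along the tool's axes as they then stand; what a row does not reach is not made up. A row lasts 1/8 s, in which the tool goes at most 62.5 mm and 10.7 degrees, less where a joint would pass 70% of its speed; a pose out of reach is approached as far as the arm can. A call with a gripper value outside its range is refused whole. OPENING is the finger opening in mm, from 0 to 85.4, set as the call begins (- or left out, the last holds). The fingers move at their own pace and stop on an object; FORCE is the grip in N (left out, the last holds). Time passes only in rows, so rows that do not move let the fingers close. It gives the time, the measured TCP pose, the force and the opening at its end, in the units of the state.
- arm.state(): the state, without advancing time (a new reading comes with each control period).
- arm.get_image(name): name is "scene" or "side" or "wrist"; returns a dict with "frame" (400x640x3 uint8, red, green, blue), "depth" (400x640 float32, mm along the optical axis (not along the pixel's ray), 0 where there is no reading), "fx", "fy", "cx", "cy" (pixels), "world_from_camera" (4x4, takes a point from camera to world coordinates); the wrist camera has in their place "T_tool_cam" (4x4, takes a point from camera to tool coordinates, whose origin is the TCP and whose axes are the flange's). Camera axes: x right, y up, looking along -z (the intrinsics and any distortion apply to the point x, -y, -z); pixel columns grow to the right and rows downward; lengths in mm; the calibration is good to about 2 mm. A picture is of the moment at which its call begins: read the wrist's pose just before it.
- arm.sign_off(): hands the job in, once; it reports no verdict.
The state is a dict: "t": time; "joints": joint angles; "joint_velocities": joint speeds; "joint_efforts": joint torques, N m; "ee_pos": TCP position; "tcp_rot": TCP orientation; "ft_force": force on the tool from outside, world axes, zero at the start; "torque": the same for the moment, N m; "width": finger opening in mm.
Only numpy, scipy, OpenCV 4.12 (cv2) and the standard library are available. Lean on these libraries where they do the work, as an engineer would, in place of code of your own. Each camera call takes 0.05 s, during which the arm holds its last target.

## Working session

There is one attempt and no reset: what is moved stays moved. The work goes in short steps, Python scripts to look and compute and a shell command to move; the robot and the scene stay as the last step left them, time stands still between calls to the robot, and variables do not carry over. Pictures are saved under pics/ and viewed, and the job is handed in when it is done.

```bash
mkdir -p pics
python3 - <<'E'
from bench import arm
import cv2,numpy as np,pickle
s=arm.state();print(s)
for n in("scene","side","wrist"):
    d=arm.get_image(n);pickle.dump(d,open(f"pics/{n}0.pkl","wb"))
    cv2.imwrite(f"pics/{n}0.png",d["frame"][:,:,::-1])
    print(n,d["fx"],d["fy"],d["cx"],d["cy"],d.keys(),d.get("world_from_camera",d.get("T_tool_cam")))
E
```

```text
{'t': 0.0, 'joints': array([ 1.13839672,  0.43518237,  0.02496059,  1.57410551, -0.01161976,
        1.13403092, -0.07512427]), 'joint_velocities': array([-0.00072757, -0.00052449,  0.00024873, -0.00099631,  0.00142613,
       -0.00129801, -0.00015604]), 'joint_efforts': array([-8.01612041e-04, -6.70464563e+01,  1.02421738e+00, -3.16211128e+01,
        1.54553354e-02,  1.23902550e-02, -6.07027175e-06]), 'ee_pos': array([ 202.20947782, -590.86560984,  249.54778834]), 'tcp_rot': array([-3.09748503e+00, -5.15309909e-01,  5.91172900e-04]), 'ft_force': array([ 0.32972485, -0.82523079,  0.79282675]), 'torque': array([-0.00916451,  0.03444285, -0.02066696]), 'width': 85.81167946131644}
scene 442.5808596275435 442.5808596275435 325.4344754829371 200.21109031368167 dict_keys(['frame', 'depth', 'fx', 'fy', 'cx', 'cy', 'world_from_camera']) [[-3.66922771e-01 -7.24268471e-01  5.83783233e-01  1.13033332e+03]
 [ 9.30158319e-01 -2.76769804e-01  2.41255003e-01  3.21939308e+02]
 [-1.31598213e-02  6.31532785e-01  7.75237487e-01  8.36634818e+02]
 [ 0.00000000e+00  0.00000000e+00  0.00000000e+00  1.00000000e+00]]
side 504.2718639297959 504.2718639297959 318.36660749898044 203.04761676997927 dict_keys(['frame', 'depth', 'fx', 'fy', 'cx', 'cy', 'world_from_camera']) [[-6.76057908e-01  5.86545284e-01 -4.45993649e-01 -1.83576839e+02]
 [-7.36692340e-01 -5.25580398e-01  4.25499285e-01  7.49342008e+02]
 [ 1.51690793e-02  6.16222261e-01  7.87426202e-01  1.26680462e+03]
 [ 0.00000000e+00  0.00000000e+00  0.00000000e+00  1.00000000e+00]]
wrist 276.5408147404343 276.5408147404343 322.0118764169456 202.20213994551725 dict_keys(['frame', 'depth', 'fx', 'fy', 'cx', 'cy', 'T_tool_cam']) [[-9.16674191e-07  9.62553374e-01  2.71092238e-01  6.85807318e+01]
 [ 9.99999999e-01 -1.15891139e-05  4.45302861e-05 -6.74321660e-01]
 [ 4.60044960e-05  2.71092238e-01 -9.62553373e-01 -1.22861881e+02]
 [ 0.00000000e+00  0.00000000e+00  0.00000000e+00  1.00000000e+00]]
```

View pics/scene0.png

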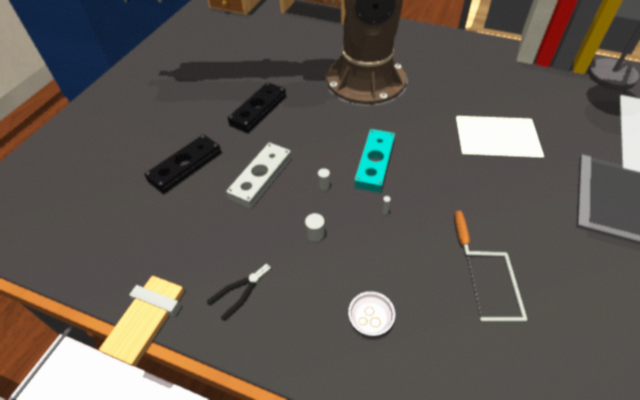

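View pics/side0.png

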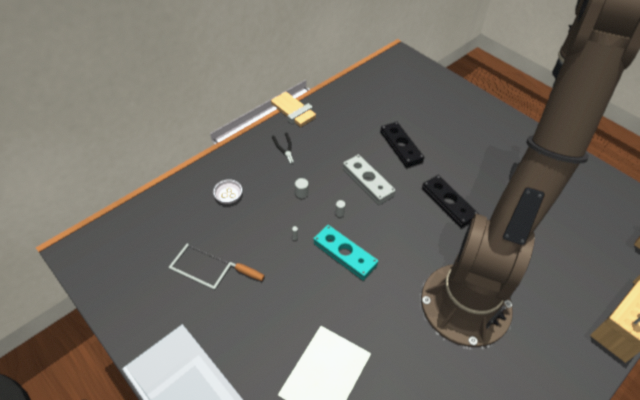

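View pics/wrist0.png

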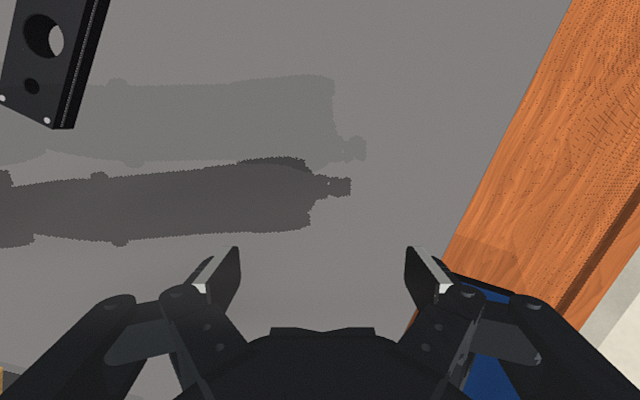

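The scene picture shows punches at (324,179), (387,205) and (315,226). The bright steel cutter is at (260,173), the turquoise one at (376,159), and the black ones at (184,162) and (258,106). I'll enlarge the image and measure with depth.

```bash
cat > h.py <<'E'
import numpy as np,pickle,cv2
def cloud(d):
    z=d["depth"].astype(float);v,u=np.mgrid[:400,:640]
    P=np.stack([(u-d["cx"])/d["fx"]*z,-(v-d["cy"])/d["fy"]*z,-z,np.ones_like(z)],-1)
    W=P@d["world_from_camera"].T
    W[z==0]=np.nan
    return W[...,:3]
def ray(d,u,v,h):
    T=d["world_from_camera"];r=T[:3,:3]@np.array([(u-d["cx"])/d["fx"],-(v-d["cy"])/d["fy"],-1]);o=T[:3,3]
    return o+r*(h-o[2])/r[2]
E
python3 - <<'E'
from h import *
for n,boxes in(("scene",dict(A=(305,160,345,200),B=(375,190,400,222),C=(298,205,335,248),cut=(220,135,300,210))),("side",dict(A=(330,195,352,222),B=(286,222,304,246),C=(290,172,314,204),cut=(335,145,405,208)))):
    d=pickle.load(open(f"pics/{n}0.pkl","rb"));W=cloud(d)
    # top-plane orthophoto per height
    for k,(a,b,c,e) in boxes.items():
        w=W[b:e,a:c].reshape(-1,3);h=30 if k=="cut" else 50
        m=np.abs(w[:,2]-h)<(5)
        if k=="cut":
            g=d["frame"][b:e,a:c].reshape(-1,3).min(1)>110; m&=g
        t=w[m][:,:2].astype(np.float32)
        print(n,k,m.sum(),np.nanmax(w[:,2]).round(1),"median z",np.median(w[m][:,2]).round(1),cv2.minAreaRect(t))
    if n=="scene":
        c=cv2.resize(d["frame"][130:250,215:405,::-1],None,fx=4,fy=4,interpolation=cv2.INTER_CUBIC);cv2.imwrite("pics/crop0.png",c)
    # orthophoto at z=30
    xs=np.arange(350,800,1.);ys=np.arange(-300,150,1.);X,Y=np.meshgrid(xs,ys,indexing="ij")
    Ti=np.linalg.inv(d["world_from_camera"])
    P=np.stack([X,Y,0*X+30,0*X+1],-1)@Ti.T
    u=(P[...,0]/-P[...,2]*d["fx"]+d["cx"]).astype(np.float32);v=(P[...,1]/P[...,2]*d["fy"]+d["cy"]).astype(np.float32)
    o=cv2.remap(d["frame"],u,v,cv2.INTER_CUBIC)
    cv2.imwrite(f"pics/ortho_{n}.png",o[:,:,::-1])
E
```

```text
scene A 89 53.9 median z 50.2 ((461.1060485839844, 41.21540832519531), (27.21365737915039, 28.660985946655273), 63.980777740478516)
scene B 34 53.1 median z 50.0 ((485.2521057128906, 207.7629852294922), (13.85867691040039, 13.914381980895996), 13.747696876525879)
scene C 244 54.1 median z 50.1 ((602.7515869140625, 75.6072006225586), (42.11109161376953, 39.90178680419922), 39.11494827270508)
scene cut 1298 34.7 median z 30.0 ((492.06671142578125, -119.4390869140625), (69.94493103027344, 192.747802734375), 84.2445068359375)
side A 46 54.6 median z 48.3 ((457.5575256347656, 45.37156295776367), (23.78531265258789, 25.35236930847168), 14.360916137695312)
side B 19 54.0 median z 47.9 ((482.9083251953125, 209.1359405517578), (13.885014533996582, 16.8676815032959), 61.87626647949219)
side C 94 53.3 median z 48.4 ((600.681884765625, 79.07402038574219), (37.94465255737305, 42.65346908569336), 48.33453369140625)
side cut 637 54.6 median z 28.4 ((490.1890563964844, -116.5251235961914), (69.73080444335938, 192.12135314941406), 83.73277282714844)
```

View pics/crop0.png

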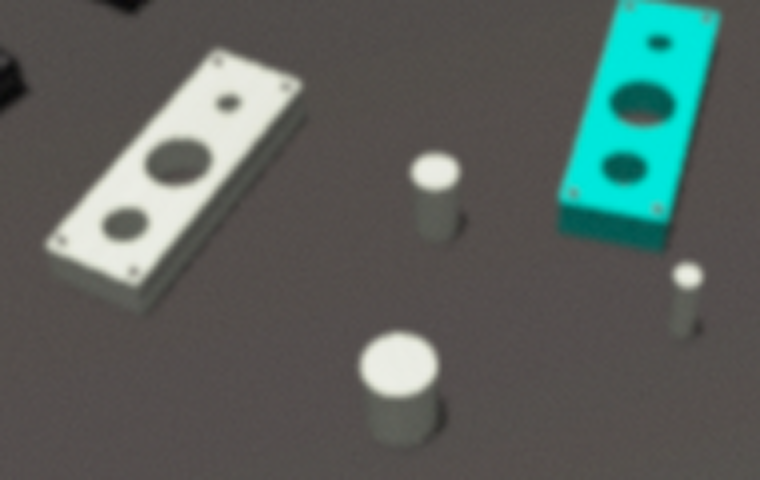

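View pics/ortho_side.png

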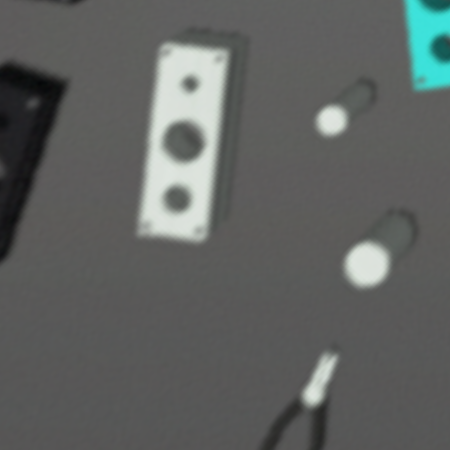

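Candidates in the enlarged crop (scene pixels):
- **Punches:** (324,173), (387,199) and (315,221), with top widths measured at about 28, 14 and 41 mm. The one at (324,173) is therefore the medium punch.
- **Cutters:** steel (260,172), turquoise (376,158), black (184,162) and (258,106). The steel one is meant, as black and turquoise are excluded.
- **Holes in the steel cutter:** small at (272,155), large in the middle at (260,170), medium at the near end at (246,186).

Next I'll work out the shifts.

```bash
cat > go.py <<'E'
import sys,numpy as np
from bench import arm
from scipy.spatial.transform import Rotation as R
s=arm.state();r=R.from_rotvec(s["tcp_rot"])
t=np.array([float(a) for a in sys.argv[1:4]])
print("t",s["t"],"pos",s["ee_pos"].round(1),"w",round(s["width"],1));print(r.as_matrix().round(3))
print("tool shift",r.inv().apply(t-s["ee_pos"]).round(1))
print("tool turn to vertical keep yaw",(r.inv()*R.from_rotvec([0,0,0])*R.align_vectors([[0,0,-1]],[r.as_matrix()[:,2]])[0]*r).as_rotvec().round(4))
E
python3 go.py 459.5 43 250; which creep; python3 -c "print(1)"
```

```text
t 0.15 pos [ 202.2 -591.   249.7] w 85.2
[[ 0.946  0.324 -0.   ]
 [ 0.324 -0.946  0.001]
 [-0.    -0.001 -1.   ]]
tool shift [ 4.486e+02 -5.166e+02  3.000e-01]
tool turn to vertical keep yaw [-0.0011  0.     -0.    ]
1which: no creep in (/usr/local/sbin:/usr/local/bin:/usr/sbin:/usr/bin:/sbin:/bin)
```

```bash
python3 -m creep '15 -17 0 0 0 0; 25 -28 0 0 0 0; 30 -34 0 0 0 0; 30 -34 0 0 0 0; 30 -34 0 0 0 0; 30 -34 0 0 0 0; 30 -34 0 0 0 0; 30 -34 0 0 0 0; 25 -28 0 0 0 0; 15 -17 0 0 0 0' 0 20; python3 go.py 459.5 43 250
```

```text
t: 1.4
ee_pos: [353.7, -227.1, 250.3]
tcp_rot: [-3.098, -0.519, -0.0]
ft_force: [0.7, -0.9, 0.7]
width: 0.1
t 1.4 pos [ 353.7 -227.1  250.3] w 0.1
[[ 0.945  0.326  0.   ]
 [ 0.326 -0.945  0.   ]
 [ 0.    -0.    -1.   ]]
tool shift [ 188.  -220.9    0.4]
tool turn to vertical keep yaw [-0.0001 -0.0001 -0.    ]
```

```bash
python3 -m creep '10 -12 0 0 0 0; 20 -24 0 0 0 0; 25 -29 0 0 0 0; 25 -29 0 0 0 0; 25 -29 0 0 0 0; 25 -29 0 0 0 0; 25 -29 0 0 0 0; 20 -24 0 0 0 0; 13 -16 0 0 0 0; 0 0 0 0 0 0'; python3 go.py 459.5 43 250
python3 - <<'E'
from bench import arm
import cv2,numpy as np,pickle
from scipy.spatial.transform import Rotation as R
s=arm.state();d=arm.get_image("wrist")
T=np.eye(4);T[:3,:3]=R.from_rotvec(s["tcp_rot"]).as_matrix();T[:3,3]=s["ee_pos"]
d["world_from_camera"]=T@d["T_tool_cam"]
pickle.dump(d,open("pics/wrist1.pkl","wb"));cv2.imwrite("pics/wrist1.png",d["frame"][:,:,::-1])
E
```

```text
t: 2.65
ee_pos: [459.6, 42.4, 250.1]
tcp_rot: [-3.098, -0.52, 0.0]
ft_force: [0.6, -0.2, -0.3]
width: 0.1
t 2.65 pos [459.6  42.4 250.1] w 0.1
[[ 0.945  0.326 -0.   ]
 [ 0.326 -0.945  0.001]
 [-0.    -0.001 -1.   ]]
tool shift [ 0.1 -0.6  0.1]
tool turn to vertical keep yaw [-0.0007  0.0001  0.    ]
```

View pics/wrist1.png

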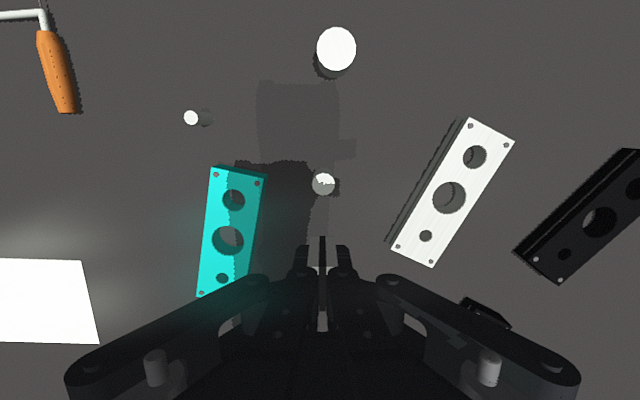

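The wrist view shows the medium punch at about (323,183), straight ahead of the fingers, and the steel cutter's medium hole at (475,156). I'll measure both here as a cross-check.

Run:
```python
from h import *
d=pickle.load(open("pics/wrist1.pkl","rb"));W=cloud(d)
def rect(a,b,c,e,h,tol=4):
    w=W[b:e,a:c].reshape(-1,3);m=np.abs(w[:,2]-h)<tol
    return m.sum(),np.median(w[m][:,2]).round(1),cv2.minAreaRect(w[m][:,:2].astype(np.float32))
print("punch",rect(308,165,342,200,50))
print("large",rect(305,15,370,85,50))
print("cutter",rect(380,112,520,272,30))
g=cv2.cvtColor(d["frame"],cv2.COLOR_RGB2GRAY)
sub=(g[140:172,460:492]<140).astype(np.uint8)
n,l,st,c=cv2.connectedComponentsWithStats(sub)
for i in range(1,n): 
    if 200<st[i,4]<700: print("hole px",c[i]+[460,140],st[i],ray(d,*(c[i]+[460,140]),30))
print("hole rough",ray(d,475,156,30))
print("punch px",ray(d,323,183,50))
```

```text
punch (np.int64(413), np.float64(49.3), ((459.5716857910156, 42.00315856933594), (27.19292449951172, 26.331947326660156), 19.23636817932129))
large (np.int64(1356), np.float64(49.3), ((600.7576293945312, 76.32237243652344), (41.24324035644531, 40.64627456665039), 86.38994598388672))
cutter (np.int64(6256), np.float64(29.4), ((491.3566589355469, -118.83865356445312), (67.38301086425781, 190.2578125), 83.5554428100586))
hole px [474.22273782 156.53828306] [  3   5  24  24 431] [ 549.21740498 -123.96677661   30.        ]
hole rough [ 550.11878445 -124.56293723   30.        ]
punch px [460.99961791  42.51018968  50.        ]
```

The cameras agree to within about 2 mm. The punch is at (460,42) and the hole at (549,-125). I'll descend 161 mm to put the TCP at z ≈ 89, with the fingertips 2 cm above the top, and hold there.

```bash
python3 -m creep '0 0 8 0 0 0; 0 0 16 0 0 0; 0 0 22 0 0 0; 0 0 25 0 0 0; 0 0 25 0 0 0; 0 0 22 0 0 0; 0 0 18 0 0 0; 0 0 13 0 0 0; 0 0 8 0 0 0; 0 0 4 0 0 0'; python3 go.py 460 42.3 89
python3 - <<'E'
from bench import arm
import cv2
for n in("scene","side"):
    cv2.imwrite(f"pics/{n}2.png",cv2.resize(arm.get_image(n)["frame"][120:300,200:460,::-1],None,fx=3,fy=3))
E
```

```text
t: 3.95
ee_pos: [459.5, 40.7, 89.1]
tcp_rot: [3.099, 0.515, -0.0]
ft_force: [0.2, -0.2, 0.2]
width: -0.5
t 3.95 pos [459.5  40.7  89.1] w -0.5
[[ 0.946  0.323 -0.   ]
 [ 0.323 -0.946 -0.   ]
 [-0.     0.    -1.   ]]
tool shift [ 1.  -1.3  0.1]
tool turn to vertical keep yaw [0.0001 0.0001 0.    ]
```

View pics/side2.png

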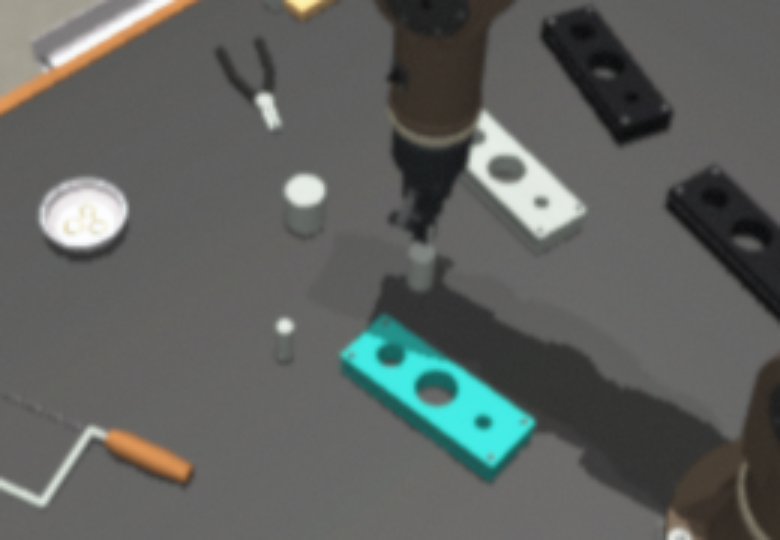

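View pics/scene2.png

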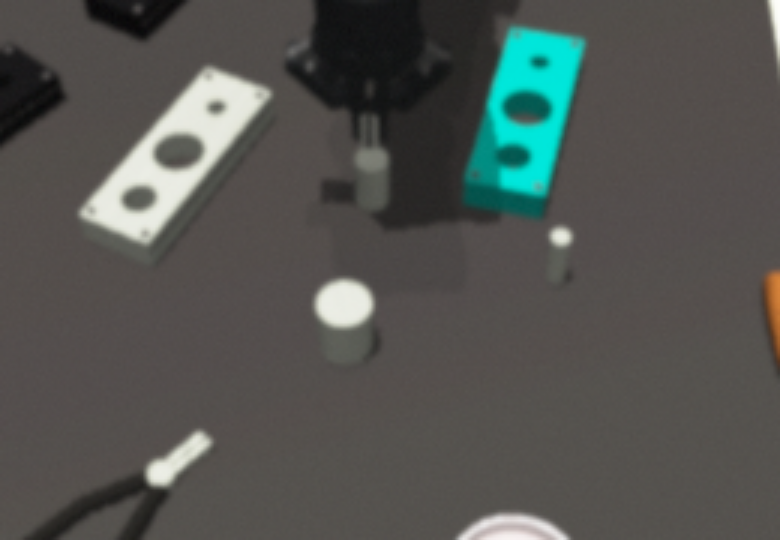

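The fingertips are just above the medium punch: (420,250) in the side crop and (371,155) in the scene crop. They aren't touching it, so I'll hold for 2.5 s.

```bash
python3 -m creep '0 0 0 0 0 0; 0 0 0 0 0 0; 0 0 0 0 0 0; 0 0 0 0 0 0; 0 0 0 0 0 0; 0 0 0 0 0 0; 0 0 0 0 0 0; 0 0 0 0 0 0; 0 0 0 0 0 0; 0 0 0 0 0 0' && python3 -m creep '0 0 0 0 0 0; 0 0 0 0 0 0; 0 0 0 0 0 0; 0 0 0 0 0 0; 0 0 0 0 0 0; 0 0 0 0 0 0; 0 0 0 0 0 0; 0 0 0 0 0 0; 0 0 0 0 0 0; 0 0 0 0 0 0' && python3 -m creep '0 0 -4 0 0 0; 0 0 -10 0 0 0; 0 0 -16 0 0 0; 0 0 -18 0 0 0; 0 0 -18 0 0 0; 0 0 -16 0 0 0; 0 0 -10 0 0 0; 0 0 -6 0 0 0; 0 0 -2 0 0 0; 0 0 0 0 0 0'; python3 go.py 549 -124.5 189
```

```text
t: 5.3
ee_pos: [459.5, 41.0, 89.3]
tcp_rot: [3.099, 0.516, -0.0]
ft_force: [-0.4, 0.6, 0.2]
width: 0.0
t: 6.55
ee_pos: [459.5, 41.0, 89.3]
tcp_rot: [3.099, 0.516, -0.0]
ft_force: [0.4, 0.8, 0.4]
width: -0.1
t: 7.8
ee_pos: [459.4, 40.9, 189.1]
tcp_rot: [3.099, 0.516, -0.001]
ft_force: [-0.6, 0.2, -0.4]
width: -0.1
t 7.8 pos [459.4  40.9 189.1] w -0.1
[[ 0.946  0.324 -0.   ]
 [ 0.324 -0.946 -0.   ]
 [-0.    -0.    -1.   ]]
tool shift [ 31.3 185.5   0. ]
tool turn to vertical keep yaw [-0.0001  0.0004  0.    ]
```

```bash
python3 -m creep '2 10 0 0 0 0; 3 18 0 0 0 0; 4 24 0 0 0 0; 4 26 0 0 0 0; 4 26 0 0 0 0; 4 26 0 0 0 0; 4 24 0 0 0 0; 3 18 0 0 0 0; 3 10 0 0 0 0; 0 3.5 0 0 0 0'; python3 go.py 549 -124.5 69
python3 - <<'E'
from bench import arm
import cv2
cv2.imwrite("pics/wrist3.png",arm.get_image("wrist")["frame"][:,:,::-1])
E
```

```text
t: 9.05
ee_pos: [549.1, -124.8, 189.1]
tcp_rot: [-3.099, -0.515, 0.0]
ft_force: [-1.1, 0.6, 0.1]
width: 0.0
t 9.05 pos [ 549.1 -124.8  189.1] w 0.0
[[ 0.946  0.323 -0.   ]
 [ 0.323 -0.946  0.   ]
 [-0.    -0.    -1.   ]]
tool shift [  0.   -0.3 120.1]
tool turn to vertical keep yaw [-0.0003  0.0001 -0.    ]
```

View pics/wrist3.png

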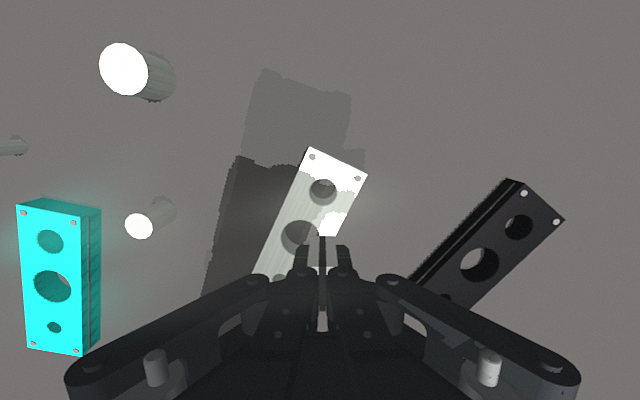

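The wrist view shows the steel cutter's medium hole at (322,192), in the plane of the fingers. The large hole is behind it at (300,235). I'll descend 120 mm and hold.

```bash
python3 -m creep '0 0 5 0 0 0; 0 0 11 0 0 0; 0 0 17 0 0 0; 0 0 20 0 0 0; 0 0 20 0 0 0; 0 0 17 0 0 0; 0 0 13 0 0 0; 0 0 9 0 0 0; 0 0 5 0 0 0; 0 0 3 0 0 0' && python3 -m creep '0 0 0 0 0 0; 0 0 0 0 0 0; 0 0 0 0 0 0; 0 0 0 0 0 0; 0 0 0 0 0 0; 0 0 0 0 0 0; 0 0 0 0 0 0; 0 0 0 0 0 0; 0 0 0 0 0 0; 0 0 0 0 0 0'
python3 - <<'E'
from bench import arm
import cv2
cv2.imwrite("pics/scene4.png",cv2.resize(arm.get_image("scene")["frame"][120:300,200:460,::-1],None,fx=3,fy=3))
E
```

```text
t: 10.35
ee_pos: [549.1, -124.5, 69.3]
tcp_rot: [3.099, 0.516, 0.001]
ft_force: [0.4, -0.4, -0.2]
width: 0.0
t: 11.6
ee_pos: [548.9, -124.5, 69.3]
tcp_rot: [3.099, 0.516, 0.0]
ft_force: [0.3, -0.4, -0.4]
width: 0.2
```

View pics/scene4.png

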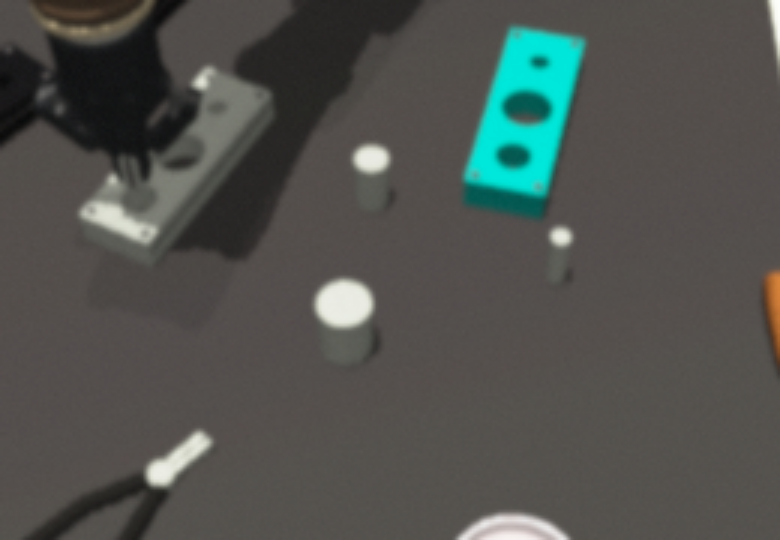

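The fingertips hover over the medium hole at (138,193) in the crop. The punches stand where they were. I'll finish the hold, then raise the hand 240 mm.

```bash
python3 -m creep '0 0 0 0 0 0; 0 0 0 0 0 0; 0 0 0 0 0 0; 0 0 0 0 0 0; 0 0 0 0 0 0; 0 0 0 0 0 0; 0 0 0 0 0 0; 0 0 0 0 0 0; 0 0 0 0 0 0; 0 0 0 0 0 0' && python3 -m creep '0 0 -8 0 0 0; 0 0 -18 0 0 0; 0 0 -28 0 0 0; 0 0 -36 0 0 0; 0 0 -40 0 0 0; 0 0 -40 0 0 0; 0 0 -32 0 0 0; 0 0 -22 0 0 0; 0 0 -12 0 0 0; 0 0 -4 0 0 0' && python3 -m creep '0 0 0 0 0 0; 0 0 0 0 0 0; 0 0 0 0 0 0; 0 0 0 0 0 0'
python3 - <<'E'
from bench import arm
from h import *
d=arm.get_image("scene");W=cloud(d)
for k,(a,b,c,e) in dict(A=(305,160,345,200),B=(375,190,400,222),C=(298,205,335,248)).items():
    w=W[b:e,a:c].reshape(-1,3);w=w[np.abs(w[:,2]-50)<5];print(k,cv2.minAreaRect(w[:,:2].astype(np.float32))[0])
o=pickle.load(open("pics/scene0.pkl","rb"))["frame"]
D=np.abs(o[210:330,200:540].astype(int)-d["frame"][210:330,200:540]).max(2);print("changed px low region",(D>60).sum())
E
```

```text
t: 12.9
ee_pos: [548.9, -124.5, 69.3]
tcp_rot: [3.099, 0.516, -0.0]
ft_force: [0.5, 1.3, -0.5]
width: 0.0
t: 14.15
ee_pos: [548.9, -124.4, 310.2]
tcp_rot: [3.099, 0.516, 0.002]
ft_force: [-1.1, -0.2, -0.3]
width: 0.2
t: 14.65
ee_pos: [548.8, -124.5, 308.9]
tcp_rot: [-3.099, -0.516, 0.001]
ft_force: [-0.8, 0.6, -0.2]
width: -0.1
A (462.1690673828125, 41.284996032714844)
B (485.06036376953125, 207.765625)
C (603.233642578125, 75.68855285644531)
changed px low region 0
```

```bash
python3 -c "
from bench import arm
print(arm.sign_off())"
```

```text
the job is handed in; nothing more can be done
None
```

I pointed at the medium punch and then at the medium hole of the steel cutter, with the fingers closed. I then raised the hand and handed the job in at about 15 s of the 48 s allowed. No verdict was reported.

| Target | Measured middle (mm) | Grasp point while holding (mm) | Height over target | Hold |
|---|---|---|---|---|
| Medium punch | (460, 42), top at z = 50 | (459.5, 41.0, 89.3) | 39 mm (fingertips about 20 mm) | at least 2.5 s |
| Medium hole | (549, -124.5), mouth at z = 30 | (548.9, -124.5, 69.3) | 39 mm (fingertips about 20 mm) | at least 2.5 s |

- **End position:** the grasp point stopped at z = 309 mm, so the fingertips are about 290 mm above the bench.
- **Nothing disturbed:** the last scene picture put the punches within about 1 mm of where they started, which is within measuring noise. No pixels had changed noticeably around the pliers, dish and saw. The force readings showed only noise of about 1 N, so they could not by themselves confirm the 0.3 N contact limit.
- **Disagreements:** the side camera's first readings differed from the scene camera's by 3 to 5 mm, and the wrist camera agreed with the scene camera to about 2 mm. All of this is well inside the 14 mm tolerance. No check failed.

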